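Lock the slide rack, then show the odd slide's label to the reader

TASK

Swing the keeper bar of the slide rack shut over the slides until it snaps in behind its detent ball, then pick up the notched glass slide that lies on the rubber mat, keeping your fingers off its frosted end (the notched corner tells which end that is). Finish while holding it still in the air in front of the label reader: label face up and level, the frosted end pointing towards the reader and about 11 cm out from its window along the line it looks. Leave the blank plate, the slides in the rack and the other things on the bench where they are, and do not let go of the slide.

Things in the scene. Friction and masses are not known exactly. Their poses are not given: they have to be found in the camera images.
- keeper (a joint): hinge angle of the rack's keeper bar (rad): 0 = shut, lying straight over the slides against its stop lug; grows as the bar swings level, clockwise seen from above (towards the rack's -y side), up to 1.6. A light, stiff hinge (about 0.5 N at the knob): it stays where it is left. A sprung ball, 12 mm on the open side of the shut bar, is ridden over between about 0.16 and 0.03 rad (it takes about 10 N at the knob to climb it) and then rises behind the bar and keeps it shut
- keeper_knob (a point): middle of the upright black knob near the free end of the steel keeper bar: cylinder 16 mm in diameter and 28 mm tall, standing on the bar; this point is 14 mm above the bar's top, 71 mm above the bench and 135 mm from the hinge axis. The bar is 14 mm wide and 6 mm thick, its top 57 mm above the bench
- keeper_hinge (a point): point on the keeper bar's vertical hinge axis, at the knob's mid-height (71 mm above the bench); its x axis points along the shut bar, from hinge to catch post
- rack: fixed aluminium slide rack, base 190 x 104 mm; origin under its centre, on the bench; x along the shut keeper bar (hinge post at x = -78 mm, catch post with stop lug at x = +78 mm, lug top 62 mm above the bench), z up. Five slots across x between white combs; slides stand in three of them on their long edge, tops 48 mm above the bench, 3 mm under the bar
- slide_mid (a point): centre (half-way up) of the slide to be presented: a thick glass counting slide 80 x 40 x 8 mm, lying flat on the mat, label face up. x points along its length to the frosted end, z out of its label face. The frosted end covers x = +16 to +40 mm over the full width, the rest is clear glass with fine grid lines; the frosted end has an 8 x 8 mm square notch in its corner at +x, +y. About 65 g
- slide_label (a point): centre of the frosted end's upper (label) face: 28 mm from the slide's centre along its x and 4 mm up; axes as the slide's
- mat: fixed grey rubber bench mat 200 x 330 x 3 mm, origin under its centre; the slide and the blank lie on it, so the slide's underside is 3 mm above the bench
- blank: loose blank plate of clear glass, 80 x 40 x 8 mm, with neither notch nor frosted end, lying on the same mat; origin under its centre. To be left alone
- reader: fixed label reader on a stand, white head on a steel post over a grey foot 120 x 100 mm; origin on the bench below, x points from its window side to its back (its window faces -x), z up. The head's top is about 0.25 m above the bench
- reader_window (a point): centre of the reader's glass window, 190 mm above the bench and at x = -30 mm in the reader's frame; it looks out towards the reader's -x and 40 degrees below level. Axes as the reader's
- reader_focus (a point): the point in the air where the label is to be shown, 110 mm from the window along its line of sight: 84 mm in front of the window and 119 mm above the bench. Axes as the reader's: at the end the slide's x should point along the reader's x
- kept1: loose glass slide of the same kind standing in the rack's slot nearest the hinge; origin under its centre. To be left alone
- kept2: the same, in the second slot from the hinge
- kept3: the same, in the fourth slot from the hinge
- petri: loose shut petri dish, 94 mm in diameter and 16 mm tall, on the bench between rack and mat; origin under its centre
- beaker: loose glass beaker, 68 mm in diameter and 90 mm tall, beyond the mat; origin under its centre
- reagent: loose amber bottle, 60 mm in diameter and 130 mm tall, beyond the rack; origin under its centre
- forceps: loose steel forceps, 125 mm long and 8 mm tall, lying on the robot's side of the mat; origin under their centre
Things that resemble listed ones, but are neither listed nor needed, are in the scene too. What is shaped like the part that bears slide_mid but red or yellow is not meant.

How it is judged:
By the outcome, as a careful person would: the job done as asked, in the order asked, and still so for the second after the job is handed in, while the arm keeps its last pose, push and grip.
It also fails if it takes over 58 s, if anything falls off the work surface, if the arm or the gripper's body presses on something with over 40 N, if the wrist force passes 120 N, or if a joint passes its speed limit or range.

ROBOT

A 7-joint arm with a two-finger parallel gripper is mounted at the origin on the work surface. World frame = base frame: x ahead of the robot, y to its left, z up, the work surface at z = 0. Lengths are in m, angles in rad, forces in N, time in s.
With the tool pointing down it reaches from about 0.4 to 0.75 m from the base axis. Payload 19.5 kg.
Tool frame: the origin (TCP) lies midway between the tips of the shut fingers; the grasp point (between the pads) lies 19 mm behind it; z points along the fingers, y is the line along which they close (so a half turn about z gives the same grasp; the last joint's range is limited). The gripper opens to 85 mm and grips with 20 to 120 N. Pads are 22 mm wide; open, the fingers measure 114 mm over their backs; the gripper's body (76 mm by 85 mm) begins 54 mm behind the grasp point. The pads swing forward as they close: fully open they stand 13 mm farther back than shut.
Start: joints at [1.208, 0.707, -0.028, 1.485, 0.022, 0.951, -0.075], TCP at [0.181, -0.546, 0.231] pointing down, gripper open.
Joint ranges: [-2.71, 2.71], [-0.32, 2.16], [-1.57, 1.52], [0, 2.45], [-1.46, 4.6], [0, 2.02], [-2.83, 2.83]. Speed limits (rad/s): [1.89, 1.89, 2.57, 2.57, 3.01, 3.01, 3.01].

INTERFACE

Orientations are given as a rotation vector (axis times angle).
In Python, from plant import arm, get_image gives the robot as it stands.
- The arm moves only by the tool play_rows, never from a script. Its argument "steps" is a list of rows, each a list of 5 numbers: the finger opening in cm, from 0 to 8.54, then the shift along the world's x, y, z in cm, then the turn about the world's z in degrees. A call has 1 to 10 rows; each row is the pose to reach, as a shift and turn from the pose commanded when the call began; what a row does not reach only later rows make up. A row lasts 1/10 s, in which the tool goes at most 50 mm and 8.59 degrees, less where a joint would pass 70% of its speed; a pose out of reach is approached as far as the arm can. A call with a gripper value outside its range is refused whole. The fingers move at their own pace and stop on an object; "force" is the grip in N (left out, the last holds). Time passes only in rows, so rows that repeat a pose let the fingers close. It gives the time, the measured TCP pose, the force, the opening and the grip force at its end, in the units of the state.
- arm.observe(): the state, without advancing time (a new reading comes with each control period).
- get_image(name): name is "side" or "top" or "wrist"; returns a dict with "image" (384x512x3 uint8, red, green, blue), "vfov" (degrees; the focal length in pixels is half the picture's height over the tangent of half this angle, whatever the lens; pixels are square), "cx", "cy" (the principal point, pixels), "k1" (the pictures are not rectified: a ray, as slopes to the right and down, at radius r is drawn at 1 + k1 r^2 times it, then the intrinsics apply), "R" (3x3) and "t" (3): a world point X has camera coordinates R X + t. Camera axes: x right, y down, z forward; pixel columns grow to the right and rows downward; lengths in m; the calibration is good to about 2 mm. A picture is of the moment at which its call begins. There is no depth.
- arm.sign_off(): hands the job in; it is judged then, once.
The state is a dict: "time": time; "joints": joint angles; "dq": joint speeds; "joint_torque": joint torques, N m; "tcp_pos": TCP position; "ee_rot": TCP orientation; "wrist_force": force on the tool from outside, world axes, zero at the start; "moment": the same for the moment, N m; "width": finger opening in m; "finger_force": force on a finger pad.
Only numpy, scipy, OpenCV 4.12 (cv2) and the standard library are available. Lean on these libraries where they do the work, as an engineer would, in place of code of your own. Each camera call takes 0.05 s, during which the arm holds its last target. There are 200 camera calls.

## Working session

There is one attempt and no reset: what is moved stays moved. The work goes in short steps, Python scripts to look and compute and a tool call to move; the robot and the scene stay as the last step left them, time stands still between calls to the robot, and variables do not carry over. Pictures are saved under pics/ and viewed, at most 10 in all, crops included, and the job is handed in when it is done.

Besides the shell and the picture viewer there is one more tool, called after ">>>" in YAML: its name, and indented under it one key for each argument. play_rows: Moves the arm, as the interface text tells. Its arguments: {"type":"object","properties":{"steps":{"type":"array","items":{"type":"array","items":{"type":"number"}}},"force":{"type":"number"}},"required":["steps"]}

```bash
mkdir -p pics; cat > h.py <<'E'
import numpy as np, cv2
from plant import arm, get_image
def K(d):
    h=d["image"].shape[0]; f=h/2/np.tan(np.radians(d["vfov"])/2)
    return f
def ray(d,u,v):
    f=K(d); x=(u-d["cx"])/f; y=(v-d["cy"])/f; a,b=x,y
    for _ in range(20):
        s=1+d["k1"]*(a*a+b*b); a,b=x/s,y/s
    R=np.array(d["R"]);t=np.array(d["t"])
    return -R.T@t, R.T@np.array([a,b,1.])
def onz(d,u,v,z):
    o,r=ray(d,u,v); return o+r*(z-o[2])/r[2]
def proj(d,X):
    c=np.array(d["R"])@np.array(X)+np.array(d["t"]); a,b=c[:2]/c[2]; s=1+d["k1"]*(a*a+b*b)
    return np.array([d["cx"]+K(d)*a*s, d["cy"]+K(d)*b*s])
def save(d,n,crop=None,sc=1):
    im=d["image"][:,:,::-1]
    if crop: im=im[crop[1]:crop[3],crop[0]:crop[2]]
    cv2.imwrite("pics/"+n,cv2.resize(im,None,fx=sc,fy=sc,interpolation=cv2.INTER_CUBIC))
E
python3 - <<'E'
from h import *
import pickle
D={n:get_image(n) for n in("top","side")}
pickle.dump(D,open("d.pkl","wb"))
for n in D:
    save(D[n],n+".png",None,1.5)
    d=D[n]; print(n,d["vfov"],d["k1"],d["cx"],d["cy"],-np.array(d["R"]).T@d["t"])
s=arm.observe(); print(s["time"],s["tcp_pos"],s["ee_rot"],s["width"])
E
```

```text
top 46.598127911309575 -0.08990589079489751 242.50937500908398 189.0431596996044 [ 0.30025217 -0.05448553  1.39800508]
side 49.398056720606284 0.043013077658110424 249.6364728499003 187.9415410516602 [0.23604331 0.6101119  0.93151173]
0.1 [ 0.18127367 -0.54544276  0.23089401] [-3.10031950e+00 -5.01692254e-01  2.44162033e-04] 0.08521622806296113
```

View pics/top.png

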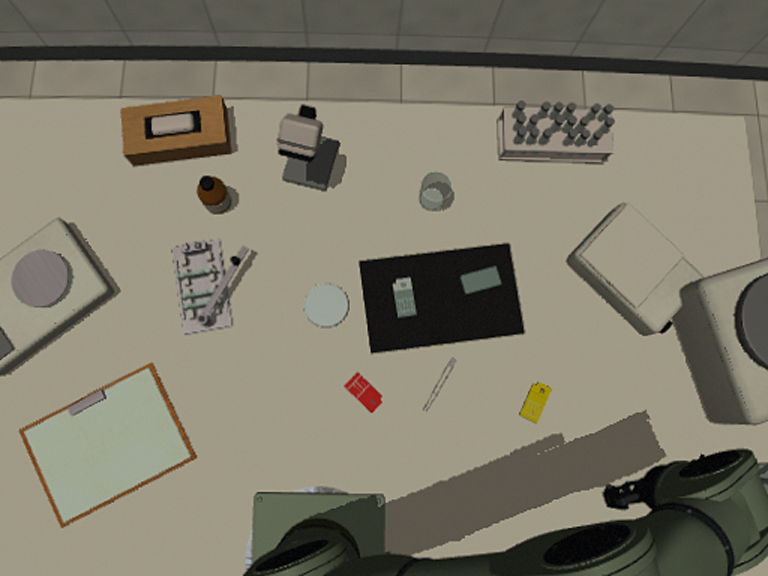

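View pics/side.png

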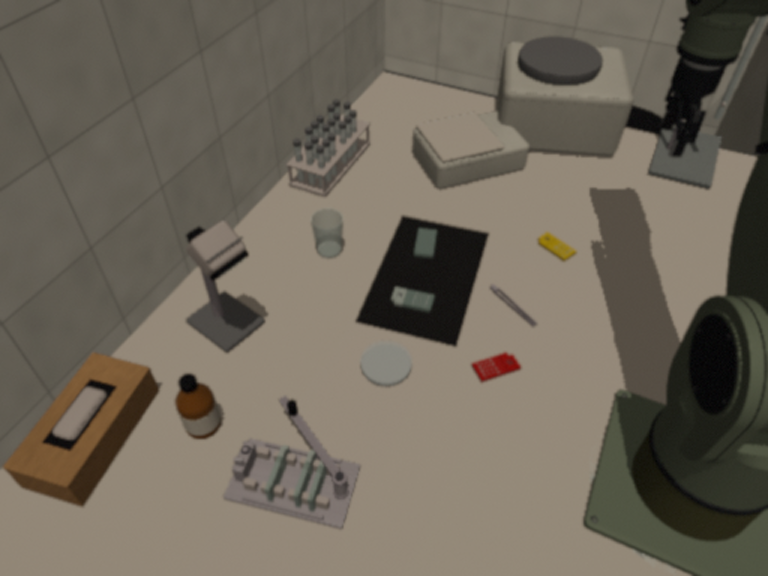

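The top view (1.5x) shows these candidates for the slide:
- A plate with a white frosted end at (403,297).
- The plain blank at (480,280).
- A red look-alike at (363,392) and a yellow one at (535,402).

I choose (403,297). The keeper knob is at (236,261), the hinge at about (207,320), and the reader head at (300,135) over its foot at (312,163). Next is a close crop to check the choice.

```bash
python3 - <<'E'
from h import *
import pickle
D=pickle.load(open("d.pkl","rb"));t=D["top"];s=D["side"]
def crop(d,b,sc): 
    im=d["image"][b[1]:b[3],b[0]:b[2],::-1]; return cv2.resize(im,None,fx=sc,fy=sc,interpolation=cv2.INTER_CUBIC)
a=crop(t,(105,150,175,230),5); b=crop(t,(245,175,285,220),7)
c=crop(t,(175,65,235,135),5); e=crop(s,(115,140,185,240),4)
W=np.zeros((600,800,3),np.uint8)
def put(i,x,y):
    i=i[:600-y,:800-x]; W[y:y+i.shape[0],x:x+i.shape[1]]=i
put(a[:400],0,0);put(cv2.resize(b,(200,225)),0,375); put(c,355,0); put(crop(s,(140,255,250,350),3),355,315)
cv2.imwrite("pics/c1.png",W)
# slide mask
for n,d in D.items():
    g=d["image"].astype(int)
    if n=="top": x0,y0,x1,y1=248,178,290,218
    else: x0,y0,x1,y1=252,184,296,214
    m=(g[y0:y1,x0:x1].sum(2)>200).astype(np.uint8)
    cs,_=cv2.findContours(m,cv2.RETR_EXTERNAL,cv2.CHAIN_APPROX_NONE); k=max(cs,key=cv2.contourArea)[:,0]+[x0,y0]
    P=np.array([onz(d,u,v,.011)[:2] for u,v in k],np.float32); r=cv2.minAreaRect(P)
    print(n,"slide",r,cv2.boxPoints(r).round(3).tolist())
    hs=cv2.cvtColor(d["image"],cv2.COLOR_RGB2GRAY)
    x0,y0,x1,y1=(148,165,166,183) if n=="top" else (187,263,203,280)
    m=(hs[y0:y1,x0:x1]<45); yy,xx=np.nonzero(m); u,v=xx.mean()+x0,yy.mean()+y0
    print("knob",u,v,m.sum(),onz(d,u,v,.071))
print("hinge guess",onz(t,138,213,.06),onz(s,340/1.5,480/1.5,.06))
E
```

```text
top slide ((0.5377405881881714, -0.16689278185367584), (0.08098944276571274, 0.04023801162838936), 9.152084350585938) [[0.4950000047683716, -0.15299999713897705], [0.5009999871253967, -0.19300000369548798], [0.5809999704360962, -0.18000000715255737], [0.574999988079071, -0.14100000262260437]]
knob 156.74074074074073 173.37037037037038 27 [0.59592695 0.18049655 0.071     ]
side slide ((0.5346908569335938, -0.16641077399253845), (0.0807400643825531, 0.0464414544403553), 8.405633926391602) [[0.4909999966621399, -0.14900000393390656], [0.49799999594688416, -0.19499999284744263], [0.578000009059906, -0.18299999833106995], [0.5709999799728394, -0.1379999965429306]]
knob 194.38297872340425 271.8510638297872 47 [0.59293575 0.18149637 0.071     ]
hinge guess [0.47466275 0.23316206 0.06      ] [0.46956253 0.25046409 0.06      ]
```

View pics/c1.png

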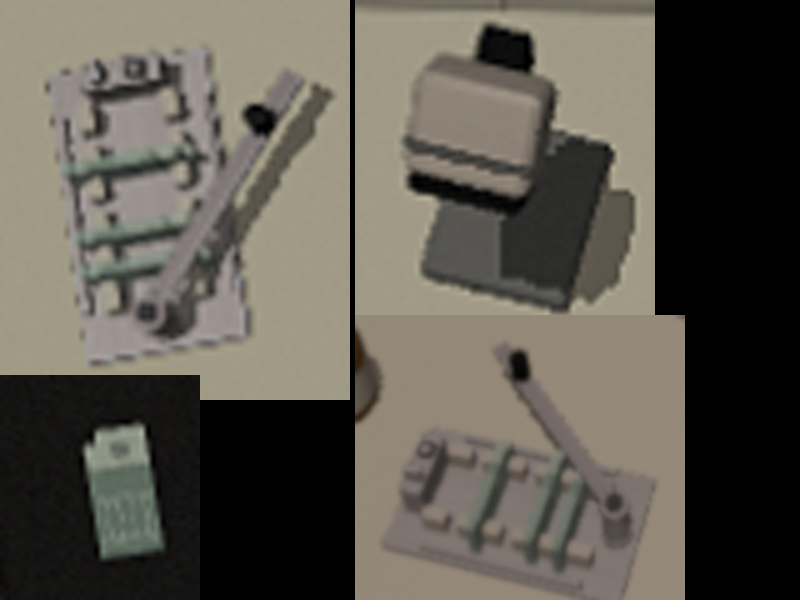

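The chosen plate has a frosted end pointing away from the robot, with the notch at its left corner, so it is the right one. The bar is open by about 45°. The reader's window faces the robot, turned slightly. Now I'll get the hinge, the rack and the reader foot.

```bash
python3 - <<'E'
from h import *
import pickle
D=pickle.load(open("d.pkl","rb"));t=D["top"];s=D["side"]
def tri(a,b):
    o1,r1=ray(t,*a);o2,r2=ray(s,*b)
    k=np.linalg.lstsq(np.c_[r1,-r2],o2-o1,rcond=None)[0]; p,q=o1+k[0]*r1,o2+k[1]*r2
    return (p+q)/2,np.linalg.norm(p-q)
hp=(135,212.4);hs=(226,317.7)
H,e=tri(hp,hs);print("hinge",H,e)
Kn=np.array([.5945,.181]);print("r",np.linalg.norm(Kn-H[:2]),"tri knob",tri((156.7,173.4),(194.4,271.9)))
C=[onz(t,x/5+105,y/5+150,.006)[:2] for x,y in((50,82),(210,48),(250,335),(88,362))]
C=np.array(C);print("rack",C.round(3).tolist(),[np.linalg.norm(C[i]-C[i-1]).round(3) for i in range(4)])
ax=(C[0]+C[1]-C[2]-C[3]);ax/=np.linalg.norm(ax);yaw=np.arctan2(ax[1],ax[0]);c=C.mean(0)
print("rack centre",c,"yaw",np.degrees(yaw),"hinge from rack",c-.078*ax)
b=Kn-H[:2];print("keeper angle",np.degrees(yaw-np.arctan2(b[1],b[0])))
for z in(.010,):
    F=np.array([onz(t,(x-355)/5+175,y/5+65,z)[:2] for x,y in((422,275),(570,308),(612,150))])
    print("foot",F.round(3).tolist(),np.linalg.norm(F[1]-F[0]),np.linalg.norm(F[2]-F[1]))
    v=F[2]-F[1];w=F[0]-F[1];print(np.degrees(np.arctan2(v[1],v[0])),np.degrees(np.arctan2(w[1],w[0])),"centre",(F[0]+F[2])/2)
# side foot corners (full 1.5x): left(188,322) bottom(228,347) right(263,321)
F=np.array([onz(s,u/1.5,v/1.5,.010)[:2] for u,v in((188,320),(228,346),(263,321),(225,297))]);print("side foot",F.round(3).tolist())
# head top corners from top crop
T=np.array([onz(t,(x-355)/5+175,y/5+65,.25)[:2] for x,y in((430,60),(550,80))]);v=T[0]-T[1];print(T,np.degrees(np.arctan2(v[1],v[0])))
E
```

```text
hinge [0.47625624 0.2436546  0.05317348] 0.0019323513357951193
r 0.13381773128441418 tri knob (array([0.59509102, 0.18062953, 0.0687112 ]), np.float64(0.0025351074727041237))
rack [[0.631, 0.328], [0.655, 0.226], [0.47, 0.191], [0.451, 0.292]] [np.float64(0.183), np.float64(0.105), np.float64(0.188), np.float64(0.103)]
rack centre [0.55181322 0.25895548] yaw 11.07362946948461 hinge from rack [0.47526549 0.243974  ]
keeper angle 38.991696596445195
foot [[0.79, 0.097], [0.769, 0.0], [0.88, -0.025]] 0.09945378705240793 0.11327116507622968
-12.704092630128919 77.98667397685398 centre [0.83498814 0.0362041 ]
side foot [[0.898, 0.069], [0.792, 0.088], [0.767, 0.01], [0.869, -0.01]]
[[0.83078881 0.07181153]
 [0.82022696 0.00513208]] 80.99927381347838
```

>>> play_rows:
  steps:
    - [5,41.4,72.6,0,-46]
    - [5,41.4,72.6,0,-46]
    - [5,41.4,72.6,0,-46]
    - [5,41.4,72.6,0,-46]
    - [5,41.4,72.6,0,-46]
    - [5,41.4,72.6,0,-46]
    - [5,41.4,72.6,0,-46]
    - [5,41.4,72.6,0,-46]
    - [5,41.4,72.6,0,-46]
    - [5,41.4,72.6,0,-46]

```text
time: 1.1
tcp_pos: [0.4282, -0.112, 0.2312]
ee_rot: [-3.051, 0.75, 0.0]
wrist_force: [0.8, -0.4, 0.7]
width: 0.05
finger_force: 0.0
```

>>> play_rows:
  steps:
    - [5,16.6,29.2,0,0]
    - [5,16.6,29.2,0,0]
    - [5,16.6,29.2,0,0]
    - [5,16.6,29.2,0,0]
    - [5,16.6,29.2,0,0]
    - [5,16.6,29.2,0,0]
    - [5,16.6,29.2,0,0]
    - [5,16.6,29.2,-8,0]
    - [5,16.6,29.2,-8,0]
    - [5,16.6,29.2,-8,0]

```text
time: 2.1
tcp_pos: [0.5918, 0.1777, 0.1477]
ee_rot: [3.048, -0.749, -0.008]
wrist_force: [0.3, 0.7, 0.9]
width: 0.0501
finger_force: 0.0
```

```bash
python3 - <<'E'
from h import *
w=get_image("wrist");save(w,"w1.png",None,1.2)
print(arm.observe()["tcp_pos"],w["vfov"],proj(w,[.595,.181,.085]),proj(w,[.476,.2438,.057]), proj(w,[.6085,.2695,.057]),proj(w,[.809,.042,.19]))
E
```

```text
[0.59299976 0.17772664 0.15046251] 71.33530555573364 [252.03546693 198.85592814] [252.49837873 308.30784452] [163.42217489 217.81420777] [201.46745578 718.61658306]
```

View pics/w1.png

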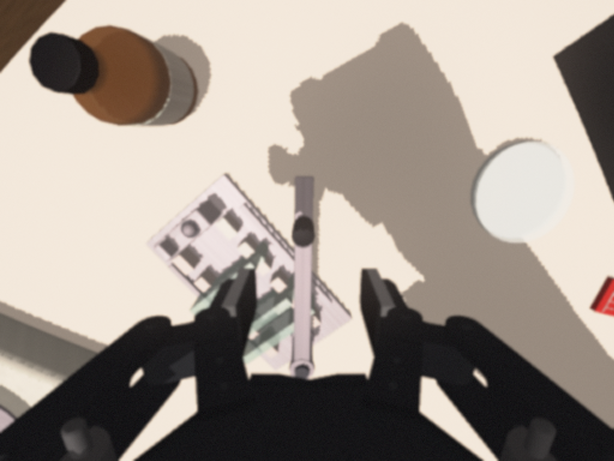

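The wrist view (1.2x) shows the knob at (303,230) and the hinge at (302,368), which match the predicted positions. I'll go down and grip the knob.

>>> play_rows:
  steps:
    - [5,0,0,-4,0]
    - [5,0,0,-8.6,0]
    - [5,0,0,-8.6,0]
    - [5,0,0,-8.6,0]
    - [1,0,0,-8.6,0]
    - [1,0,0,-8.6,0]
    - [1,0,0,-8.6,0]
    - [1,0,0,-8.6,0]
    - [1,0,0,-8.6,0]
  force: 25

```text
time: 3.05
tcp_pos: [0.5945, 0.1783, 0.0671]
ee_rot: [-3.049, 0.749, -0.004]
wrist_force: [-1.0, 0.0, 13.0]
width: 0.0146
finger_force: 25.7
```

>>> play_rows:
  steps:
    - [1,0.4,0.8,0.1,3.8]
    - [1,0.75,1.7,0.1,7.8]
    - [1,1.0,2.6,0.1,11.8]
    - [1,1.27,3.5,0.1,15.8]
    - [1,1.42,4.4,0.1,19.8]
    - [1,1.53,5.3,0.1,23.8]
    - [1,1.55,6.2,0.1,27.3]
    - [1,1.54,7.0,0.1,30.8]
    - [1,1.54,7.0,0.1,30.8]

```text
time: 3.95
tcp_pos: [0.6114, 0.249, 0.0677]
ee_rot: [-3.139, -0.092, -0.01]
wrist_force: [13.9, 1.3, -5.9]
width: 0.0144
finger_force: 24.5
```

>>> play_rows:
  steps:
    - [1,0.1,0.4,0,1.7]
    - [1,0.08,0.8,0,3.4]
    - [1,0.05,1.17,0,5]
    - [1,0,1.5,0,6.5]
    - [1,-0.04,1.86,0,8]
    - [1,-0.08,2.1,0,8]
    - [1,-0.08,2.1,0,8]

```text
time: 4.65
tcp_pos: [0.6092, 0.2697, 0.0675]
ee_rot: [-3.126, -0.306, -0.005]
wrist_force: [4.6, 3.4, 1.2]
width: 0.0147
finger_force: 25.2
```

```bash
python3 - <<'E'
from h import *
d=get_image("side");save(d,"s2.png",(130,220,270,350),4.2)
print(arm.observe()["tcp_pos"])
E
```

```text
[0.60919004 0.2696542  0.0674757 ]
```

View pics/s2.png

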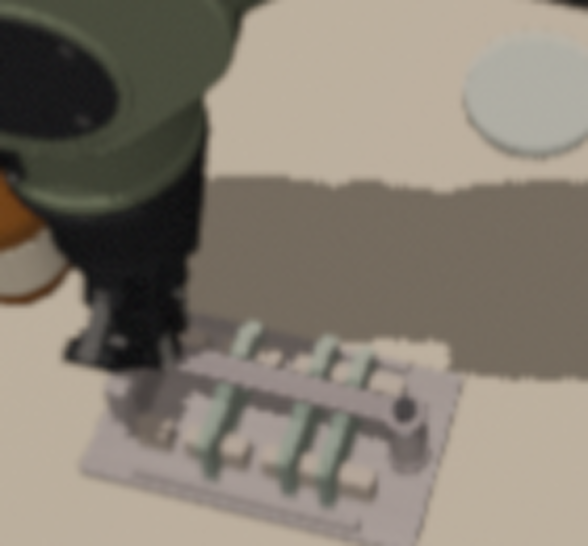

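The side crop shows the bar straight over the slides. I'll push a little further to make sure it is against the stop.

>>> play_rows:
  steps:
    - [1,0,0.2,0,0]
    - [1,0,0.4,0,0]
    - [1,0,0.6,0,0]
    - [1,0,0.6,0,0]

```text
time: 5.1
tcp_pos: [0.6091, 0.2717, 0.0671]
ee_rot: [3.122, 0.303, 0.001]
wrist_force: [1.7, -16.8, 10.4]
width: 0.0148
finger_force: 26.3
```

>>> play_rows:
  steps:
    - [1,0,-0.4,0,0]
    - [5,0,-0.4,0,0]
    - [5,0,-0.4,0,0]
    - [5,0,-0.4,0,0]
    - [5,0,-0.4,5,0]
    - [5,0,-0.4,10,0]
    - [5,-7,-18,12,0]
    - [5,-7,-18,12,0]
    - [5,-7,-18,12,0]
    - [5,-7,-18,12,0]

```text
time: 6.1
tcp_pos: [0.5369, 0.0928, 0.1868]
ee_rot: [3.126, 0.305, -0.0]
wrist_force: [1.4, -0.8, -0.4]
width: 0.0499
finger_force: 0.0
```

```bash
python3 - <<'E'
from h import *
d=get_image("top");save(d,"t3.png",(100,140,185,235),6)
hs=cv2.cvtColor(d["image"],cv2.COLOR_RGB2GRAY)
print(arm.observe()["tcp_pos"],proj(d,[.6087,.2697,.071]),proj(d,[.595,.181,.071]))
u,v=proj(d,[.6087,.2697,.071]).astype(int); m=hs[v-7:v+8,u-7:u+8]<45; yy,xx=np.nonzero(m)
print(m.sum(),onz(d,xx.mean()+u-7,yy.mean()+v-7,.071))
E
```

```text
[0.53565758 0.08674382 0.18766034] [127.90506122 168.77654956] [156.56045016 173.66421438]
29 [0.60662916 0.26757576 0.071     ]
```

View pics/t3.png

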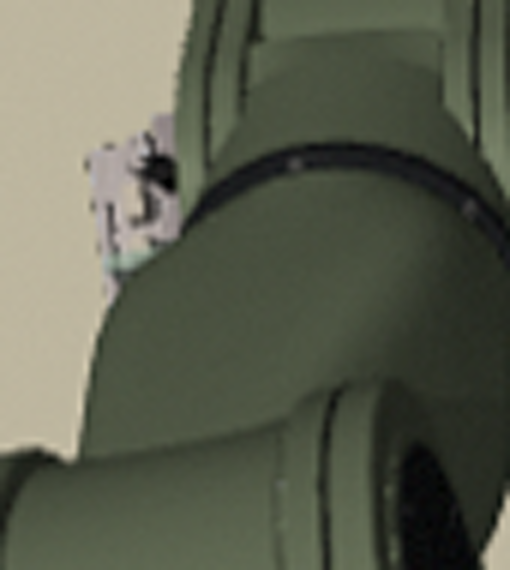

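>>> play_rows:
  steps:
    - [6,-1.4,-25.6,0,-2]
    - [6,-1.4,-25.6,0,-2]
    - [6,-1.4,-25.6,0,-2]
    - [6,-1.4,-25.6,-3,-2]
    - [6,-1.4,-25.6,-5.8,-2]
    - [6,-1.4,-25.6,-5.8,-2]
    - [6,-1.4,-25.6,-5.8,-2]
    - [6,-1.4,-25.6,-5.8,-2]
    - [6,-1.4,-25.6,-5.8,-2]

```text
time: 7.05
tcp_pos: [0.5247, -0.1597, 0.1289]
ee_rot: [-3.131, -0.254, -0.001]
wrist_force: [-0.1, 0.2, -0.2]
width: 0.06
finger_force: 0.0
```

```bash
python3 - <<'E'
from h import *
s=arm.observe();print(s["tcp_pos"],s["ee_rot"],s["width"])
w=get_image("wrist");t=get_image("top")
hs=cv2.cvtColor(t["image"],cv2.COLOR_RGB2GRAY)
u,v=proj(t,[.6087,.2697,.071]).astype(int); m=hs[v-7:v+8,u-7:u+8]<45; yy,xx=np.nonzero(m)
k=onz(t,xx.mean()+u-7,yy.mean()+v-7,.071);print("knob",m.sum(),k)
a=cv2.resize(w["image"][:,:,::-1],(512,384))
b=cv2.resize(t["image"][150:230,105:175,::-1],(280,320),interpolation=cv2.INTER_CUBIC)
W=np.zeros((384,792,3),np.uint8);W[:,:512]=a;W[:320,512:]=b;cv2.imwrite("pics/w4.png",W)
c,sn=np.cos(np.radians(9)),np.sin(np.radians(9))
for x,y in((40,20),(40,-20),(-40,-20),(-40,20),(0,0)):
    x/=1000;y/=1000; print(proj(w,[.537+c*x-sn*y,-.167+sn*x+c*y,.011]).round(1))
E
```

```text
[ 0.52469873 -0.15974873  0.12885948] [-3.13088915e+00 -2.53738661e-01 -1.36106941e-03] 0.05997366471645981
knob 30 [0.61027028 0.27145987 0.071     ]
[245.7 131.6]
[287.3 131.9]
[284.5 209.6]
[246.2 209.5]
[265.9 172.2]
```

View pics/w4.png

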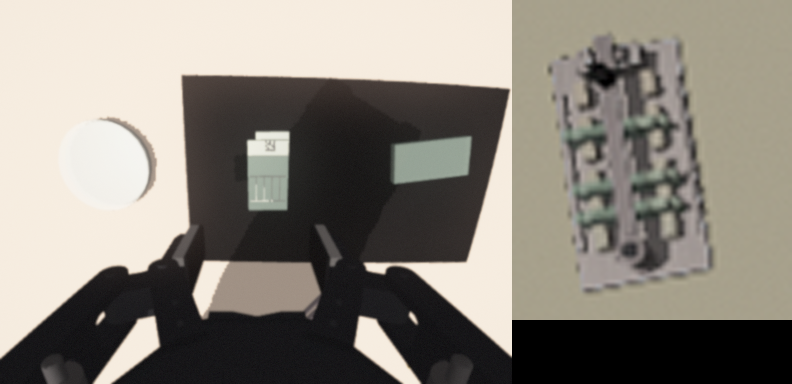

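The wrist view shows the slide corners at (248–289, 131–210), within 2 px of the prediction, with the notch at top left. The bar is shut in the top crop. I'll go down.

>>> play_rows:
  steps:
    - [6,-0.3,-1,0,0]
    - [6,-0.3,-1,-4,0]
    - [6,-0.3,-1,-8,0]
    - [6,-0.3,-1,-11,0]
    - [6,-0.3,-1,-11.7,0]
    - [6,-0.3,-1,-11.7,0]
    - [6,-0.3,-1,-11.7,0]

```text
time: 7.85
tcp_pos: [0.5217, -0.1714, 0.0127]
ee_rot: [3.131, 0.251, 0.002]
wrist_force: [-0.0, -0.5, 0.7]
width: 0.0598
finger_force: 0.0
```

>>> play_rows:
  steps:
    - [5,0,0,-0.3,0]
    - [5,0,0,-0.6,0]
    - [5,0,0,-0.8,0]
    - [5,0,0,-0.8,0]

```text
time: 8.25
tcp_pos: [0.5211, -0.171, 0.0032]
ee_rot: [-3.131, -0.251, 0.0]
wrist_force: [1.4, 0.7, 0.1]
width: 0.05
finger_force: 0.0
```

>>> play_rows:
  steps:
    - [4.6,0,0,-0.15,0]
    - [4.6,0,0,-0.3,0]
    - [4.6,0,0,-0.3,0]

```text
time: 8.55
tcp_pos: [0.5212, -0.171, 0.0007]
ee_rot: [-3.132, -0.251, -0.0]
wrist_force: [-2.6, 1.3, 11.5]
width: 0.0461
finger_force: 5.9
```

>>> play_rows:
  steps:
    - [4.6,0,0,0.2,0]
    - [3.5,0,0,0.2,0]
    - [3.5,0,0,0.2,0]
    - [3.5,0,0,0.2,0]
    - [3.5,0,0,0.2,0]
    - [3.5,0,0,0.2,0]
  force: 40

```text
time: 9.15
tcp_pos: [0.5213, -0.171, 0.0028]
ee_rot: [3.131, 0.251, 0.001]
wrist_force: [-3.1, 0.2, 13.2]
width: 0.0387
finger_force: 39.0
```

>>> play_rows:
  steps:
    - [3.5,0,0,0.3,0]
    - [3.5,0,0,1,0]
    - [3.5,0,0,2.5,0]
    - [3.5,0,0,5,0]
    - [3.5,0,0,8,0]
    - [3.5,0,0,11,0]
    - [3.5,0,0,13,0]
    - [3.5,0,0,13,0]
    - [3.5,0,0,13,0]

```text
time: 10.05
tcp_pos: [0.5212, -0.171, 0.1329]
ee_rot: [3.131, 0.252, 0.001]
wrist_force: [0.1, -0.2, -0.9]
width: 0.0385
finger_force: 40.7
```

```bash
python3 - <<'E'
from h import *
import pickle
s=arm.observe();print(s["tcp_pos"],s["ee_rot"],s["width"],s["finger_force"],s["wrist_force"])
D={n:get_image(n) for n in("wrist","side")};pickle.dump(D,open("d2.pkl","wb"))
W=np.zeros((384,790,3),np.uint8);W[:,:400]=D["wrist"]["image"][:,60:460,::-1]
d=D["side"];c=d["image"][130:270,115:305,::-1];W[:287,400:]=cv2.resize(c,(390,287));cv2.imwrite("pics/w5.png",W)
print(proj(d,[.809,.042,.19]),proj(d,[.537,-.167,.14]))
E
```

```text
[ 0.52117878 -0.17095777  0.1329418 ] [3.13139155e+00 2.51511619e-01 1.25206069e-03] 0.03849601808806951 40.705334544181824 [ 0.09720514 -0.16802471 -0.85274225]
[144.98947845 171.73575222] [275.3264042  166.89192986]
```

View pics/w5.png

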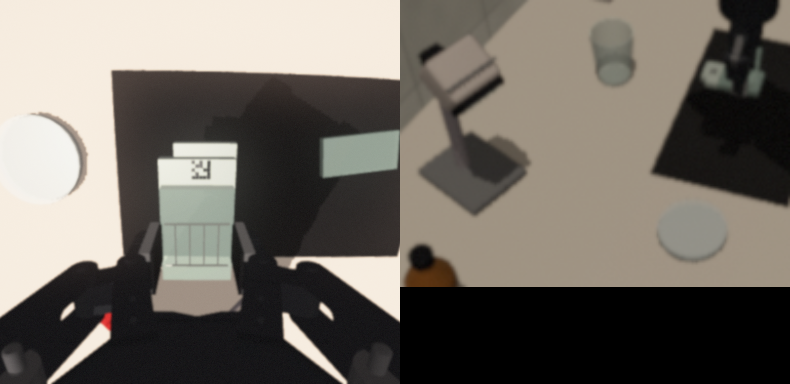

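The slide is held on its clear part, with the pads behind the grid and the frosted end free. Next I check that it is level, and pin down the reader window better.

```bash
python3 - <<'E'
from h import *
import pickle
D=pickle.load(open("d2.pkl","rb"));w=D["wrist"];t=pickle.load(open("d.pkl","rb"))["top"];s=D["side"]
c,sn=np.cos(np.radians(9)),np.sin(np.radians(9))
for (x,y),o in(((-40,20),(222,280)),((-40,-20),(291,280)),((32,20),(218,158)),((40,-20),(297,143))):
    x/=1000;y/=1000; print(proj(w,[.537+c*x-sn*y,-.168+sn*x+c*y,.141]).round(1),o)
W=np.zeros((560,800,3),np.uint8)
b=s["image"][135:205,120:175,::-1];W[:560,:396]=cv2.resize(b,None,fx=8,fy=8,interpolation=cv2.INTER_CUBIC)[:,:396]
b=t["image"][65:130,180:230,::-1];W[:520,400:800]=cv2.resize(b,None,fx=8,fy=8,interpolation=cv2.INTER_CUBIC)
W=cv2.convertScaleAbs(W,alpha=1.8)
cv2.imwrite("pics/r6.png",W)
E
```

```text
[222.3 279.8] (222, 280)
[289.9 280. ] (291, 280)
[217.4 159.4] (218, 158)
[296.4 144. ] (297, 143)
```

View pics/r6.png

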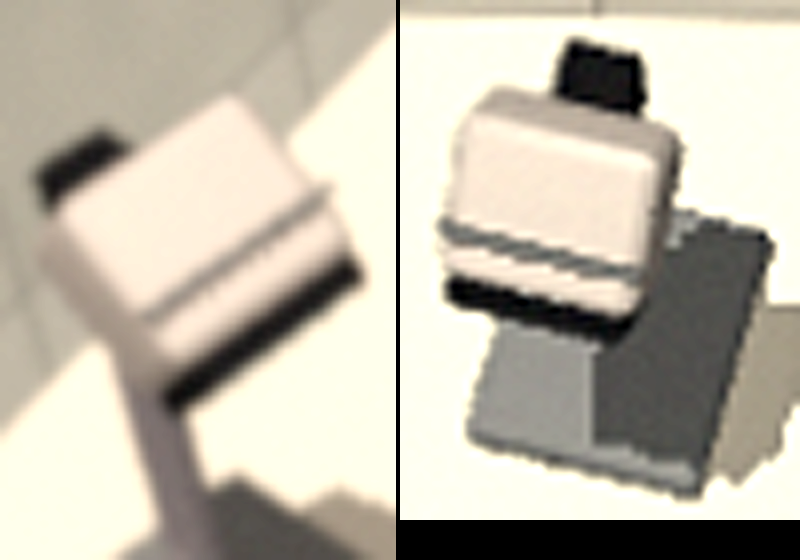

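```bash
python3 - <<'E'
from h import *
import pickle
t=pickle.load(open("d.pkl","rb"))["top"];s=pickle.load(open("d2.pkl","rb"))["side"]
def tri(a,b):
    o1,r1=ray(t,(a[0]-400)/8+180-.5,a[1]/8+65-.5);o2,r2=ray(s,b[0]/8+120-.5,b[1]/8+135-.5)
    k=np.linalg.lstsq(np.c_[r1,-r2],o2-o1,rcond=None)[0]; p,q=o1+k[0]*r1,o2+k[1]*r2
    return (p+q)/2,np.linalg.norm(p-q)
P={}
for n,a,b in(("front+y",(449,303),(170,408)),("front-y",(622,345),(362,285)),("back+y",(445,277),(160,376)),("back-y",(637,318),(348,262))):
    P[n],e=tri(a,b);print(n,P[n].round(4),round(e,4))
for k in("front","back"):
    v=P[k+"+y"]-P[k+"-y"];print(k,"width",np.linalg.norm(v),"yaw",np.degrees(np.arctan2(v[1],v[0]))-90,"mid",(P[k+"+y"]+P[k+"-y"])/2)
x=np.array([np.cos(np.radians(-12)),np.sin(np.radians(-12))])
m=(P["front+y"]+P["front-y"])/2
F=np.array([.838,.036]); print("mid in foot-reader frame x,y:",(m[:2]-F)@x,(m[:2]-F)@[-x[1],x[0]])
E
```

```text
front+y [0.7821 0.0889 0.194 ] 0.0081
front-y [0.76   0.0243 0.2011] 0.0012
back+y [0.7851 0.0885 0.207 ] 0.0047
back-y [0.7691 0.019  0.203 ] 0.0022
front width 0.06870071956689995 yaw -18.86481486813271 mid [0.77109614 0.05658444 0.197532  ]
back width 0.07151495227858742 yaw -12.947459322799745 mid [0.77707556 0.05374656 0.20497886]
mid in foot-reader frame x,y: -0.06972159933684773 0.006224520605179728
```

The held slide's corners match a level slide within about 1 px. The bezel front lies at about x = 0.77, y = 0.055, z = 0.20, which puts the window at (0.777,0.051,0.19) and the reader yaw at about -13°. The focus is therefore about (0.695,0.070,0.119). I'll carry the slide there.

>>> play_rows:
  steps:
    - [3.5,0.7,1.3,0,-1]
    - [3.5,2.2,4.2,0,-4]
    - [3.5,4,7.7,0,-7]
    - [3.5,6,11.5,0,-10]
    - [3.5,8,15.3,0,-13]
    - [3.5,10,19.1,0,-17]
    - [3.5,11.8,22.6,-1,-20]
    - [3.5,12.8,24.5,-1.8,-22]
    - [3.5,13.1,25.1,-2.2,-22]
    - [3.5,13.1,25.1,-2.2,-22]

```text
time: 11.15
tcp_pos: [0.6516, 0.0803, 0.1089]
ee_rot: [3.122, -0.348, -0.003]
wrist_force: [-1.0, -0.3, -0.7]
width: 0.0385
finger_force: 40.7
```

```bash
python3 - <<'E'
from h import *
s=arm.observe();print(s["tcp_pos"],s["ee_rot"],s["width"],s["finger_force"],s["wrist_force"])
w=get_image("wrist");d=get_image("side");t=get_image("top")
W=np.zeros((600,800,3),np.uint8)
W[:384,:512]=w["image"][:,:,::-1]
W[:300,512:]=cv2.resize(d["image"][125:250,120:240,::-1],(288,300),interpolation=cv2.INTER_CUBIC)
W[300:,512:]=cv2.resize(t["image"][65:190,160:280,::-1],(288,300),interpolation=cv2.INTER_CUBIC)
W=cv2.convertScaleAbs(W,alpha=1.4);cv2.imwrite("pics/f7.png",W)
for X in([.695,.070,.119],[.777,.051,.19]): print(proj(w,X),(proj(d,X)-[120,125])*2.4+[512,0],(proj(t,X)-[160,65])*2.4+[512,300])
E
```

```text
[0.65156507 0.08025244 0.10894788] [ 3.12159073e+00 -3.48252979e-01 -3.02673103e-03] 0.03847324287151292 40.67401349544525 [-1.00198389 -0.2988429  -0.68111921]
[258.85327983 166.72539334] [657.82939566 209.53292024] [590.70483917 475.48013107]
[ 265.64914354 -175.48441727] [592.28569616 126.91222622] [604.1361315  392.36845456]
```

View pics/f7.png

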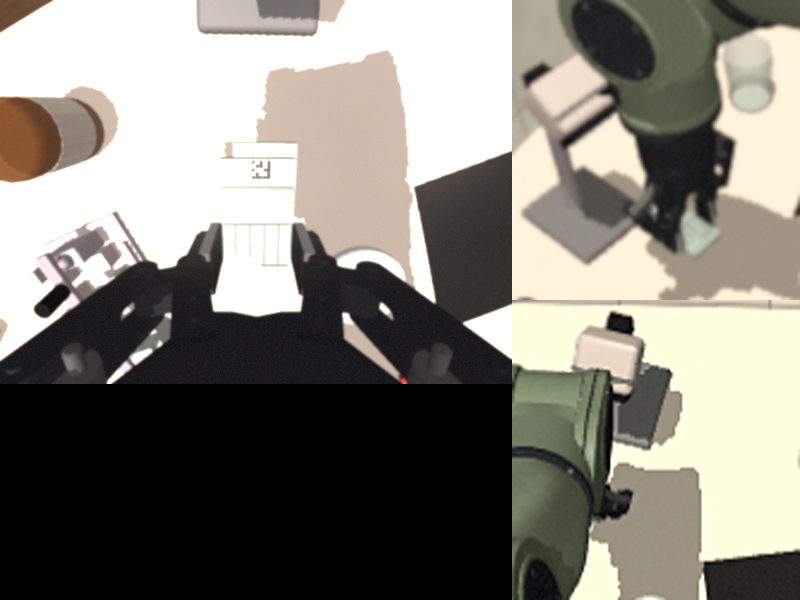

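```bash
python3 - <<'E'
from h import *
w=get_image("wrist");s=arm.observe()
g=cv2.cvtColor(w["image"],cv2.COLOR_RGB2GRAY).astype(float)
P=[]
for u in range(208,310,6):
    c=g[20:50,u];v=20+np.argmax(np.diff(c))+.5; P.append(onz(w,u,v,0.0)[:2])
P=np.array(P);vx,vy,x0,y0=cv2.fitLine(P.astype(np.float32),cv2.DIST_HUBER,0,.01,.01).ravel()
print("foot front edge dir",np.degrees(np.arctan2(vy,vx))%180-90)
a,b=onz(w,200,32,.0),onz(w,317,33,.0);print(a,b,np.linalg.norm(a-b),(a+b)/2)
r=s["ee_rot"];print("tool yaw",2*np.degrees(np.arctan2(r[1],r[0])),s["tcp_pos"])
for u,v in((218,310),(219,158),(297,143),(303,310)): print(onz(w,u,v,.117)[:2])
E
```

```text
foot front edge dir -14.054153
[0.79640713 0.09599483 0.        ] [ 0.77326153 -0.00214198  0.        ] 0.10082932004930716 [0.78483433 0.04692643 0.        ]
tool yaw -12.889116632632001 [0.65208568 0.07851421 0.1107373 ]
[0.61096309 0.11329822]
[0.70362192 0.08722003]
[0.70226445 0.04659517]
[0.5989903  0.06135222]
```

The foot's front edge shows the yaw agreeing within about 1° and the centreline within 1 mm. I'll settle and hand in.

>>> play_rows:
  steps:
    - [3.5,0.1,0,0,-0.5]
    - [3.5,0.1,0,0,-0.5]
    - [3.5,0.1,0,0,-0.5]
    - [3.5,0.1,0,0,-0.5]
    - [3.5,0.1,0,0,-0.5]
    - [3.5,0.1,0,0,-0.5]

```text
time: 11.95
tcp_pos: [0.6531, 0.08, 0.1103]
ee_rot: [-3.12, 0.364, 0.0]
wrist_force: [-0.8, 0.1, -1.4]
width: 0.0386
finger_force: 40.7
```

```bash
python3 - <<'E'
from h import *
s=arm.observe();print(s["tcp_pos"],np.abs(s["dq"]).max(),s["width"],s["finger_force"])
print(arm.sign_off())
E
```

```text
[0.65312822 0.08001608 0.11025924] 0.0014399863241936393 0.03858674654498798 40.675057768821716
the job is handed in; nothing more can be done
None
```

I handed the job in at about 12 s: the keeper bar is shut against its stop and stayed there after I let go, and the slide is held still, label up and level, frosted end towards the reader; the 11 cm to the window rests on my estimate of its position (good to about 1 cm), and no verdict was shown.

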